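# Put the check weights away and zero the balance

## Robot

A 6-joint arm with a two-finger parallel gripper is mounted at the origin on the work surface. World frame = base frame: x ahead of the robot, y to its left, z up, the work surface at z = 0. Lengths are in mm, angles in degrees, forces in N, time in s.
With the tool pointing down it reaches from about 350 to 875 mm from the base axis. Payload 4.2 kg.
Tool frame: the origin (TCP) lies between the finger pads; the fingertips stand 14 mm ahead of it and the grasp point (between the pads) lies 5 mm behind it; z points along the fingers, y is the line along which they close (so a half turn about z gives the same grasp; the last joint's range is limited). The gripper opens to 87 mm and grips with 3 to 60 N. Pads are 19 mm wide; open, the fingers measure 117 mm over their backs; the gripper's body (75 mm by 190 mm) begins 51 mm behind the grasp point.
Start: joints at [-50.271, 22.042, 0.453, 0, -68.411, -14.817], TCP at [263.28, -566.818, 204.05] pointing down, gripper open.
Joint ranges: [-179.83, 179.83], [-69.29, 118.12], [-61.27, 80.66], [-181.25, 117.63], [-171.15, -9.14], [-177.46, 177.46]. Speed limits (degrees/s): [159.86, 159.86, 180, 180, 180, 180].

## Interface

Orientations are given as [roll, pitch, yaw] about the fixed x, y, z axes, in that order (R = Rz(yaw) Ry(pitch) Rx(roll)).
In Python, from plant import monitor, viewer, order gives the robot as it stands.
- The arm moves only by the tool play_rows, never from a script. Its arguments are lists of equal length, an entry for each row: "offset": the shift along the tool's x, y, z in cm, a list of three; "roll": the turn about the tool's z in degrees; "gripper": the opening, from 0 (shut) to 1 (fully open). In form: {"offset": [[tx, ty, tz], ...], "roll": [roll, ...], "gripper": [gripper, ...]}. A call has 1 to 5 rows; each row is the pose to reach, as a shift and turn from the pose commanded when the call began, along the tool's axes at that moment; what a row does not reach only later rows make up. A row lasts 1/8 s, in which the tool goes at most 62.5 mm and 10.7 degrees, less where a joint would pass 70% of its speed; a pose out of reach is approached as far as the arm can. A call with a gripper value outside its range is refused whole. The fingers move at their own pace and stop on an object; the grip force is fixed at half the most. Time passes only in rows, so rows that repeat a pose let the fingers close. It gives the time, the measured TCP pose, the force, the opening and the grip force at its end, in the units of the state.
- monitor.get_state(): the state, without advancing time (a new reading comes with each control period).
- viewer.read_camera(name): name is "scene" or "top" or "wrist"; returns a dict with "img" (420x560x3 uint8, red, green, blue), "mtx" (3x3 intrinsics, pixels), "D" ([k1, k2, p1, p2, k3] as OpenCV has them; the pictures are not rectified), "origin" and "orientation" of the camera in the world. Camera axes: x right, y down, z forward; pixel columns grow to the right and rows downward; lengths in mm; the calibration is good to about 2 mm. A picture is of the moment at which its call begins. There is no depth.
- order.sign_off(): hands the job in; it is judged then, once.
The state is a dict: "time": time; "qpos": joint angles; "qd": joint speeds; "effort": joint torques, N m; "eef_pos": TCP position; "orientation": TCP orientation; "contact_force": force on the tool from outside, world axes, zero at the start; "ft_torque": the same for the moment, N m; "finger_gap": opening from 0.0 (shut) to 1.0 (fully open); "grip_force": force on a finger pad.
Only numpy, scipy, OpenCV 4.12 (cv2) and the standard library are available. Lean on these libraries where they do the work, as an engineer would, in place of code of your own. Each camera call takes 0.05 s, during which the arm holds its last target. There are 200 camera calls.

## Task

The daily check is done: move the two steel check weights from the balance pan into the two empty, blue-padded cells of the wooden case, one per cell, set down gently and left standing upright. Then, with the pan clear, press the balance's green zero key fully down and let it go. Leave the canisters and the bottle where they stand.

Things in the scene. Friction and masses are not known exactly. Their poses are not given: they have to be found in the camera images.
- large_weight: Larger polished-steel check weight, about 0.8 kg: an upright cylinder 42 mm in diameter and 70 mm tall with a short neck and a small round knob (23 mm wide) on top, 96 mm tall overall. Origin: centre of its underside; z up along its axis. Starts upright on the balance pan.
- small_weight: Smaller polished-steel check weight, about 0.52 kg: an upright cylinder 36 mm in diameter and 62 mm tall with neck and knob (20 mm wide), 88 mm tall overall. Origin: centre of its underside; z up along its axis. Starts upright on the balance pan, its axis at least 75 mm from the large weight's.
- balance: Electronic balance, fixed for the run, 260 mm deep (x) and 200 mm wide (y). A rectangular dark grey pan 160 x 180 mm, top 76 mm above the bench, is centred 35 mm along +x from the origin; a grey console 40 mm high with a display and the green zero key is at its -x side. Origin: centre of the underside; x runs from console to pan. It may stand left or right of the case, yaw within 0.25 rad.
- zero_key (a joint): Travel in m of the balance's round green spring-loaded zero key: 0 up, 0.006 fully down; pressed straight down. It needs about 5 N for the full travel, counts as pressed from 4.5 mm down and springs back up when let go.
- zero_key_top (a point): Centre of the top face of the green zero key (28 mm in diameter), on the console of the balance; moves down with the key.
- case: Low wooden weight case, fixed for the run, open on top, 144 (x) x 214 (y) x 38 mm high, walls and floor 4 mm thick, divided into 2 (along x) by 3 (along y) square cells of 66 mm, pitch 70 mm: centres at x = +/-35 mm and y = -70, 0, +70 mm. Four cells hold a canister, two are empty. Origin: centre of the underside. Yaw within 0.25 rad.
- pad1: Blue felt pad 62 x 62 x 2 mm, fixed to the floor of one of the two empty cells and centred in it. Origin: centre of its underside, 4 mm above the bench (its top is at 6 mm). Axes parallel to the case's.
- pad2: The same felt pad in the other empty cell.
- canister1: Ivory plastic canister with a white cap and green band, 46 mm in diameter, 62 mm tall, 0.15 kg, standing loose in a cell of the case. Origin: centre of its underside.
- canister2: Another identical canister in another cell.
- canister3: Another identical canister in another cell.
- canister4: Another identical canister in another cell.
- spare_canister: Larger ivory canister 64 mm in diameter, 80 mm tall, standing loose on the bench beyond the balance and case. Origin: centre of its underside. A bystander.
- cleaner_bottle: White bottle with red cap, 60 mm in diameter, 150 mm tall, standing loose on the bench beyond the balance and case. Origin: centre of its underside. A bystander.
Not all that is in view belongs to the job. What is shaped like the canister1 but purple is not meant.

How it is judged:
By the outcome, as a careful person would: the job done as asked, in the order asked, and still so for the second after the job is handed in, with the robot touching nothing.
It also fails if it takes over 72 s, if anything falls off the work surface, if the arm or the gripper's body presses on something with over 40 N, if the wrist force passes 120 N, or if a joint passes its speed limit or range.

## Working session

There is one attempt and no reset: what is moved stays moved. The work goes in short steps, Python scripts to look and compute and a tool call to move; the robot and the scene stay as the last step left them, time stands still between calls to the robot, and variables do not carry over. Pictures are saved under pics/ and viewed, at most 10 in all, crops included, and the job is handed in when it is done.

Besides the shell and the picture viewer there is one more tool, called after "Emit:" in YAML: its name, and indented under it one key for each argument. play_rows: Moves the arm, as the interface text tells. Its arguments: {"type":"object","properties":{"offset":{"type":"array","items":{"type":"array","items":{"type":"number"}}},"roll":{"type":"array","items":{"type":"number"}},"gripper":{"type":"array","items":{"type":"number"}}},"required":["offset","roll","gripper"]}

```bash
mkdir -p pics; python3 - <<'E'
from plant import monitor, viewer
import cv2, numpy as np, pickle
d={}
for n in("scene","top"):
    c=viewer.read_camera(n); d[n]=c
    cv2.imwrite(f"pics/{n}0.png",c["img"][:,:,::-1])
    print(n,np.array(c["mtx"]).round(1).tolist(),c["D"],c["origin"],c["orientation"])
pickle.dump(d,open("cams.pkl","wb"))
print(monitor.get_state())
E
```

```text
scene [[456.8, 0.0, 281.0], [0.0, 456.8, 206.7], [0.0, 0.0, 1.0]] [-0.06310556  0.          0.          0.          0.        ] [ 951.45404934 -316.06860866  878.51227582] [-149.61333871    0.68604473   45.0971722 ]
top [[475.6, 0.0, 281.6], [0.0, 475.6, 204.6], [0.0, 0.0, 1.0]] [-0.15920138  0.          0.          0.          0.        ] [516.4829881   -8.53765283 970.06311868] [-1.75528035e+02  1.02643892e-01 -8.91382777e+01]
{'time': 0.1, 'qpos': array([-5.02704459e+01,  2.20857118e+01,  3.87126669e-01, -2.52108585e-02,
       -6.84106885e+01, -1.48183561e+01]), 'qd': array([ 0.13594178, -0.19048176,  0.21131582,  0.1094106 ,  0.01508325,
       -0.06798953]), 'effort': array([-4.61173349e-04, -3.91688883e+01,  1.87935483e+01,  4.23188746e+00,
        1.34661849e-02, -8.98442886e-05]), 'eef_pos': array([ 263.04604121, -566.31396366,  203.0727888 ]), 'orientation': array([ 1.79888368e+02, -5.30241260e-03, -1.55098096e+02]), 'contact_force': array([-0.12537786,  0.35005117, -0.45620154]), 'ft_torque': array([-0.01316963, -0.01695471,  0.00783908]), 'grip_force': 0.0, 'finger_gap': 1.0005369806495137}
```

View pics/scene0.png

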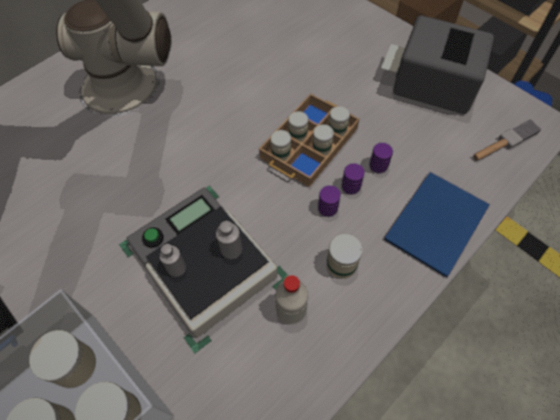

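View pics/top0.png

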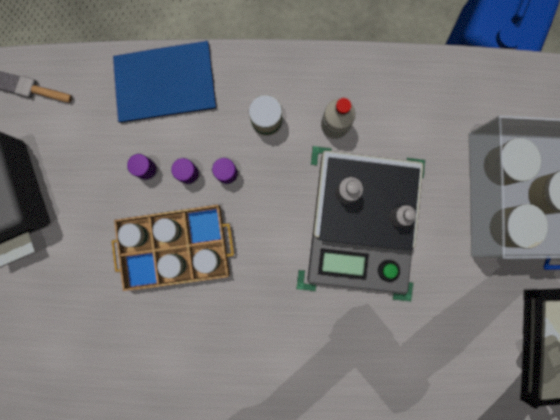

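The top view shows the case at (172,247), with pads at (206,225) and (142,270). The weights are at (350,188) and (406,215), the key at (390,271). In the scene view the weights are at (228,235) and (172,258), the key at (152,237), and the pads at (306,165) and (315,115). I'll zoom in on both to get precise points.

```bash
python3 - <<'E'
import cv2, pickle, numpy as np
d=pickle.load(open("cams.pkl","rb"))
s=d["scene"]["img"];t=d["top"]["img"]
def crop(im,x,y,w,h,k): 
    c=cv2.resize(im[y:y+h,x:x+w],None,fx=k,fy=k,interpolation=cv2.INTER_CUBIC)
    for i in range(0,w,10): cv2.line(c,(i*k,0),(i*k,5 if i%50 else 12),(255,255,0),1)
    for i in range(0,h,10): cv2.line(c,(0,i*k),(5 if i%50 else 12,i*k),(255,255,0),1)
    return c
a=np.hstack([crop(t,300,140,130,160,3),crop(s,130,190,130,160,3)])  # weights/key
cv2.imwrite("pics/z1.png",a[:,:,::-1])
b=np.hstack([crop(t,110,200,130,95,3),crop(s,250,90,130,95,3)])
cv2.imwrite("pics/z2.png",b[:,:,::-1])
for n,im in(("scene",s),("top",t)):
    h=cv2.cvtColor(im,cv2.COLOR_RGB2HSV)
    for nm,lo,hi in(("blue",(105,150,80),(122,255,255)),("green",(55,150,50),(75,255,255))):
        m=cv2.inRange(h,lo,hi); k,_,st,ce=cv2.connectedComponentsWithStats(m)
        for i in range(1,k):
            if 60<st[i,4]<2500: print(n,nm,st[i].tolist(),ce[i].round(1))
E
```

```text
scene blue [516, 81, 36, 24, 254] [534.9  91.8]
scene blue [305, 106, 21, 16, 192] [314.6 113.4]
scene blue [293, 154, 26, 21, 294] [305.5 163.9]
scene blue [405, 188, 24, 26, 70] [416.2 198.7]
scene blue [430, 219, 29, 21, 123] [442.6 230.5]
scene blue [438, 249, 21, 18, 69] [450.1 259.1]
top blue [189, 210, 31, 32, 712] [203.6 225.9]
top blue [127, 254, 28, 31, 715] [140.7 269.4]
top green [383, 263, 15, 15, 169] [390.1 270.6]
```

View pics/z1.png

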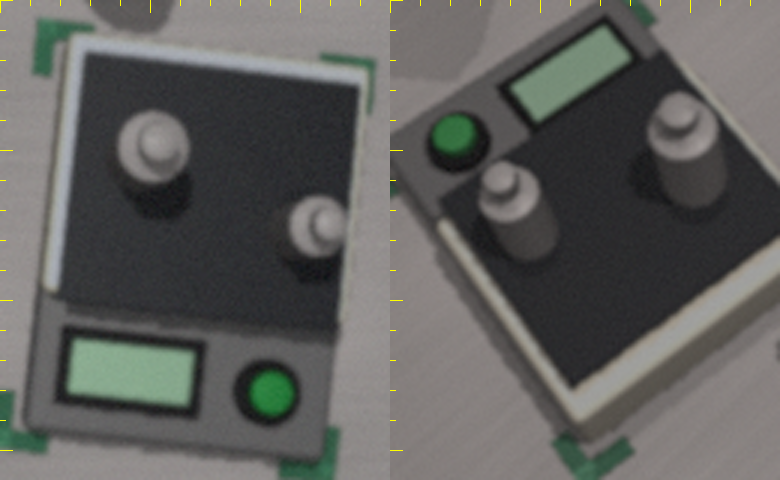

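View pics/z2.png

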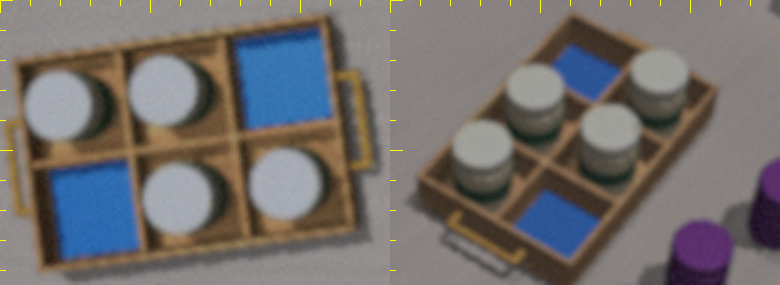

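```bash
cat > h.py <<'E'
import numpy as np, cv2
from scipy.spatial.transform import Rotation as R
def ray(c,uv):
    p=cv2.undistortPoints(np.array([[uv]],float),np.array(c["mtx"]),np.array(c["D"]))[0,0]
    return np.array(c["origin"]),R.from_euler("xyz",c["orientation"],degrees=True).apply([p[0],p[1],1])
def plane(c,uv,z):
    o,d=ray(c,uv); return o+d*(z-o[2])/d[2]
def tri(*cu):
    A=np.zeros((3,3));b=np.zeros(3);L=[]
    for c,u in cu:
        o,d=ray(c,u);d=d/np.linalg.norm(d);P=np.eye(3)-np.outer(d,d);A+=P;b+=P@o;L.append((P,o))
    x=np.linalg.solve(A,b); return x,max(np.linalg.norm(P@(x-o)) for P,o in L)
E
python3 - <<'E'
from h import *; import pickle
d=pickle.load(open("cams.pkl","rb"));S,T=d["scene"],d["top"]
t=lambda x,y,o:(x/3+o[0]-1/3,y/3+o[1]-1/3)
z1t,z1s,z2t,z2s=(300,140),(130,190),(110,200),(250,90)
def show(n,a,b):
    x,e=tri((T,a),(S,b)); print(n,x.round(1),"res",round(e,1)); return x
show("large knob",t(159,142,z1t),t(290,110,z1s))
show("small knob",t(327,225,z1t),t(110,179,z1s))
show("key",(390.1,270.6),t(65,132,z1s))
tc=[(16,62),(328,15),(355,230),(42,270)]
show("c++",t(16,62,z2t),t(328,88,z2s));show("c--",t(355,230,z2t),t(30,180,z2s));show("c-+",t(42,270,z2t),t(182,13,z2s))
show("pad1",(203.6,225.9),(305.5,163.9));show("pad2",(140.7,269.4),(314.6,113.4))
P=np.array([plane(T,t(*q,z2t),38) for q in tc])[:,:2]
M=np.array([[72,107],[72,-107],[-72,-107],[-72,107]])
H=(P-P.mean(0)).T@M; yaw=np.arctan2(H[1,0]-H[0,1],H[0,0]+H[1,1]);C=P.mean(0)
Rm=np.array([[np.cos(yaw),-np.sin(yaw)],[np.sin(yaw),np.cos(yaw)]])
print("case",C,np.degrees(yaw),"res",np.linalg.norm(P-C-M@Rm.T,axis=1))
print("cells",C+Rm@[35,-70],C+Rm@[-35,70])
print("pad plane6",plane(T,(203.6,225.9),6),plane(T,(140.7,269.4),6))
for n,q,z in(("L body",(153,147),146),("S body",(318,227),138)): print(n,plane(T,t(*q,z1t),z).round(1))
for q in((78,38),(368,73),(325,458),(25,428)): print(plane(T,t(*q,z1t),60).round(0))
E
```

```text
large knob [ 611.2 -125.7  170.9] res 0.8
small knob [ 565.7 -225.9  159.3] res 0.1
key [ 464.2 -214.8   63.4] res 0.7
c++ [553.9 329.3  36.3] res 1.6
c-- [447.9  98.9  32.3] res 1.9
c-+ [415.8 305.8  38.6] res 0.9
pad1 [546.3 151.   20.5] res 1.3
pad2 [456.4 277.9  20.7] res 1.8
case [500.6567717  211.73358267] 8.960339573314164 res [2.66198593 1.0844578  2.18670983 2.53206684]
cells [546.13219744 148.03911152] [455.18134596 275.42805381]
pad plane6 [546.00902527 152.38714666   6.        ] [454.4413432  280.83109627   6.        ]
L body [ 610.7 -126.5  146. ]
S body [ 565.8 -226.1  138. ]
[691. -90.  60.]
[ 672. -281.   60.]
[ 422. -252.   60.]
[440. -58.  60.]
```

Triangulated knob tops are at 171 and 159 mm (expected 172 and 164) and the case rim at about 36 mm (expected 38), so these agree. Plan: take the large weight first into the nearer cell at (546,148), closing along the case diagonal.

```bash
cat >> h.py <<'E'
def go(x,y,z,yaw=-126):
    "offset (cm) and roll (deg) from the pose as measured to world target"
    from plant import monitor
    s=monitor.get_state(); r=R.from_euler("xyz",s["orientation"],degrees=True)
    o=r.inv().apply(np.array([x,y,z])-s["eef_pos"])/10
    dy=(yaw-s["orientation"][2]+180)%360-180
    print("t",round(s["time"],2),"pos",s["eef_pos"].round(1),"ori",s["orientation"].round(1),"F",s["contact_force"].round(1),"gap",round(s["finger_gap"],3),"grip",round(s["grip_force"],1))
    print("offset",o.round(2),"roll",round(-dy,1),"rows",round(np.linalg.norm(o)/6.25,1))
E
python3 -c "
from h import *
go(611,-126,240)"
```

```text
t 0.1 pos [ 263.  -566.3  203.1] ori [ 179.9   -0.  -155.1] F [-0.1  0.4 -0.5] gap 1.001 grip 0.0
offset [-50.1   25.29  -3.65] roll -29.1 rows 9.0
```

Emit:
play_rows:
  offset:
    - [-2,1,-5]
    - [-7,3.5,-5]
    - [-12,6,-5]
    - [-17,8.6,-5]
    - [-22,11.1,-5]
  roll: [-6,-12,-18,-24,-29]
  gripper: [1,1,1,1,1]

```text
time: 0.72
eef_pos: [416.7, -371.8, 253.7]
orientation: [180.0, 0.0, -125.9]
contact_force: [1.0, -0.7, 0.2]
finger_gap: 1.001
grip_force: 0.0
```

```bash
python3 -c "
from h import *
go(611,-126,240)"
```

```text
t 0.72 pos [ 416.7 -371.8  253.7] ori [ 180.     0.  -125.9] F [ 1.  -0.7  0.2] gap 1.001 grip 0.0
offset [-31.3   -1.32   1.37] roll 0.1 rows 5.0
```

Emit:
play_rows:
  offset:
    - [-6.2,-0.3,0.3]
    - [-12.4,-0.5,0.6]
    - [-18.6,-0.8,0.9]
    - [-24.8,-1.1,1.2]
    - [-31,-1.3,1.4]
  roll: [0,0,0,0,0]
  gripper: [1,1,1,1,1]

```text
time: 1.35
eef_pos: [609.9, -128.8, 239.5]
orientation: [180.0, -0.0, -126.1]
contact_force: [-0.9, -1.5, 0.1]
finger_gap: 1.0
grip_force: 0.0
```

```bash
python3 - <<'E'
from h import *
from plant import viewer
import pickle
go(611,-126,240)
c=viewer.read_camera("wrist"); pickle.dump(c,open("w1.pkl","wb"))
cv2.imwrite("pics/w1.png",c["img"][:,:,::-1])
go(611,-126,129)
for p in([611,-126,172],[611,-126,146],[566,-226,164]):
    rr=R.from_euler("xyz",c["orientation"],degrees=True).inv()
    q=cv2.projectPoints(np.array([p],float),rr.as_rotvec(),rr.apply(-np.array(c["origin"])),np.array(c["mtx"]),np.array(c["D"]))[0].ravel(); print(p,q.round(1))
E
```

```text
t 1.35 pos [ 609.9 -128.8  239.5] ori [ 180.    -0.  -126.1] F [-0.9 -1.5  0.1] gap 1.0 grip 0.0
offset [-0.29  0.07 -0.05] roll -0.1 rows 0.0
t 1.4 pos [ 614.1 -123.6  238.1] ori [-1.800e+02  1.000e-01 -1.258e+02] F [3.8 0.4 0.3] gap 0.998 grip 0.0
offset [ 0.39  0.11 10.91] roll 0.2 rows 1.7
[611, -126, 172] [278.1 216.6]
[611, -126, 146] [278.1 208.1]
[566, -226, 164] [247.7  74.2]
```

View pics/w1.png

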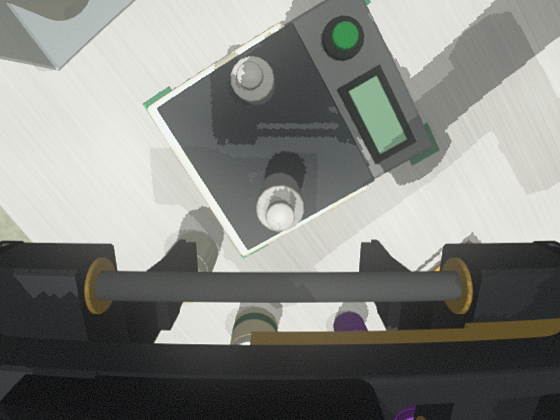

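The wrist view shows the large knob at (279,215), the small knob at (252,73) and the key at (345,35). That is within a few pixels of prediction, so I'll descend.

Emit:
play_rows:
  offset:
    - [0,0,1]
    - [0,0,3]
    - [0,0,5]
    - [0,0,5]
  roll: [0,0,0,0]
  gripper: [1,1,1,1]

```text
time: 1.9
eef_pos: [607.0, -131.5, 187.8]
orientation: [179.7, -0.2, -126.2]
contact_force: [0.3, -0.7, 1.3]
finger_gap: 0.997
grip_force: 0.0
```

```bash
python3 - <<'E'
from h import *
import pickle
d=pickle.load(open("cams.pkl","rb"));w=pickle.load(open("w1.pkl","rb"))
print(tri((d["top"],(353-1/3,187)),(d["scene"],(226.3,226.3)),(w,(279,215))))
print(tri((d["top"],(408.7,214.7)),(d["scene"],(166.3,249.3)),(w,(252,73))))
print(tri((d["top"],(390.1,270.6)),(d["scene"],(151.3,233.7)),(w,(346,35))))
go(611,-126,129)
E
```

```text
(array([ 610.6628221 , -125.77145806,  169.91100047]), np.float64(1.1364297460133554))
(array([ 564.41047296, -225.90945976,  158.03056347]), np.float64(1.637544858277501))
(array([ 463.42912521, -214.48298425,   63.31992776]), np.float64(1.5410239517359268))
t 1.9 pos [ 607.  -131.5  187.8] ori [ 179.7   -0.2 -126.2] F [ 0.3 -0.7  1.3] gap 0.997 grip 0.0
offset [-0.7  -0.03  5.88] roll -0.2 rows 0.9
```

Emit:
play_rows:
  offset:
    - [-0.3,0,1]
    - [-0.3,0,2]
    - [-0.3,0,2]
    - [-0.3,0,2]
  roll: [0,0,0,0]
  gripper: [1,1,1,1]

```text
time: 2.4
eef_pos: [611.1, -128.2, 170.3]
orientation: [-180.0, 0.0, -126.1]
contact_force: [0.1, -0.5, 0.0]
finger_gap: 1.001
grip_force: 0.0
```

```bash
python3 -c "
from h import *
go(611,-126,129)"
```

```text
t 2.4 pos [ 611.1 -128.2  170.3] ori [-180.     0.  -126.1] F [ 0.1 -0.5  0. ] gap 1.001 grip 0.0
offset [-0.17  0.15  4.13] roll -0.1 rows 0.7
```

Emit:
play_rows:
  offset:
    - [-0.1,0.1,1]
    - [-0.1,0.1,2.2]
    - [-0.1,0.1,3.4]
    - [-0.1,0.1,4.1]
    - [-0.1,0.1,4.1]
  roll: [0,0,0,0,0]
  gripper: [1,1,1,1,1]

```text
time: 3.02
eef_pos: [610.3, -126.8, 128.1]
orientation: [179.9, -0.1, -126.1]
contact_force: [0.5, 0.8, 0.4]
finger_gap: 0.999
grip_force: 0.0
```

Emit:
play_rows:
  offset:
    - [0,0,0]
    - [0,0,0]
    - [0,0,0]
    - [0,0,0]
    - [0,0,0]
  roll: [0,0,0,0,0]
  gripper: [0.7,0.55,0.4,0.3,0.3]

```text
time: 3.65
eef_pos: [610.7, -126.8, 129.1]
orientation: [-180.0, 0.0, -126.1]
contact_force: [-0.4, -0.1, -0.1]
finger_gap: 0.515
grip_force: 0.0
```

Emit:
play_rows:
  offset:
    - [0,0,0]
    - [0,0,0]
    - [0,0,0]
    - [0,0,0]
  roll: [0,0,0,0]
  gripper: [0.2,0.2,0.2,0.2]

```text
time: 4.15
eef_pos: [610.5, -126.5, 130.7]
orientation: [-180.0, 0.0, -126.1]
contact_force: [-3.3, 2.4, 6.1]
finger_gap: 0.248
grip_force: 29.6
```

Emit:
play_rows:
  offset:
    - [0,0,-0.7]
    - [0,0,-2]
    - [0,0,-4]
    - [0,0,-6]
    - [0,0,-7]
  roll: [0,0,0,0,0]
  gripper: [0.2,0.2,0.2,0.2,0.2]

```text
time: 4.78
eef_pos: [611.0, -126.8, 199.9]
orientation: [-180.0, 0.0, -126.1]
contact_force: [0.8, 0.6, -7.1]
finger_gap: 0.251
grip_force: 29.9
```

```bash
python3 -c "
from h import *
go(546,148,190)"
```

```text
t 4.78 pos [ 611.  -126.8  199.9] ori [-180.     0.  -126.1] F [ 0.8  0.6 -7.1] gap 0.251 grip 29.9
offset [-18.37  21.44   0.98] roll -0.1 rows 4.5
```

```bash
python3 - <<'E'
from h import *
from plant import viewer
import pickle
c=viewer.read_camera("wrist"); s=viewer.read_camera("scene"); pickle.dump((c,s),open("w2.pkl","wb"))
a=cv2.resize(c["img"][120:420,130:430],(400,400)); b=cv2.resize(s["img"][110:270,150:310],(400,400),interpolation=cv2.INTER_CUBIC)
cv2.imwrite("pics/w2.png",np.hstack([a,b])[:,:,::-1])
E
```

```text
(no output)
```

View pics/w2.png

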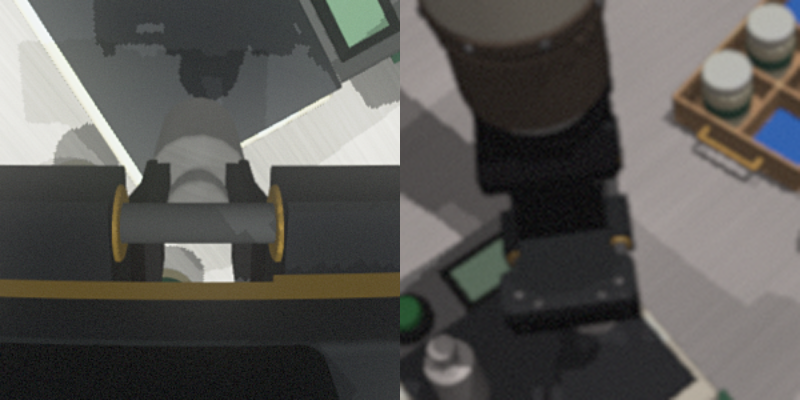

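```bash
python3 - <<'E'
from h import *
import pickle
from plant import monitor
c,s=pickle.load(open("w2.pkl","rb"))
st=monitor.get_state(); r=R.from_euler("xyz",st["orientation"],degrees=True)
rr=R.from_euler("xyz",c["orientation"],degrees=True).inv()
def pj(pt): # tool frame point mm
    p=r.apply(pt)+st["eef_pos"]
    return cv2.projectPoints(np.array([p]),rr.as_rotvec(),rr.apply(-np.array(c["origin"])),np.array(c["mtx"]),np.array(c["D"]))[0].ravel().round(0)
for w in(11,21): 
  for z in(14,-5,-17): print(w,z,pj([0,-w,z]),pj([0,w,z]),pj([-10,0,z]),pj([10,0,z]))
print("knob top if as grasped",pj([0,0,-43]),"body top rim x+-21",pj([21,0,-17]),pj([-21,0,-17]),"bottom",pj([21,0,53]),pj([-21,0,53]))
img=cv2.resize(c["img"][150:330,190:370],(720,720),interpolation=cv2.INTER_CUBIC)[:600]
img=cv2.convertScaleAbs(img,alpha=1.6,beta=15)
cv2.imwrite("pics/w2b.png",img[:,:,::-1])
E
```

```text
11 14 [259. 236.] [294. 236.] [277. 251.] [277. 221.]
11 -5 [258. 248.] [296. 248.] [277. 264.] [277. 231.]
11 -17 [256. 256.] [297. 256.] [277. 273.] [277. 239.]
21 14 [244. 236.] [310. 236.] [277. 251.] [277. 221.]
21 -5 [240. 248.] [313. 248.] [277. 264.] [277. 231.]
21 -17 [238. 256.] [315. 256.] [277. 273.] [277. 239.]
knob top if as grasped [277. 278.] body top rim x+-21 [277. 219.] [277. 291.] bottom [277. 191.] [277. 245.]
```

View pics/w2b.png

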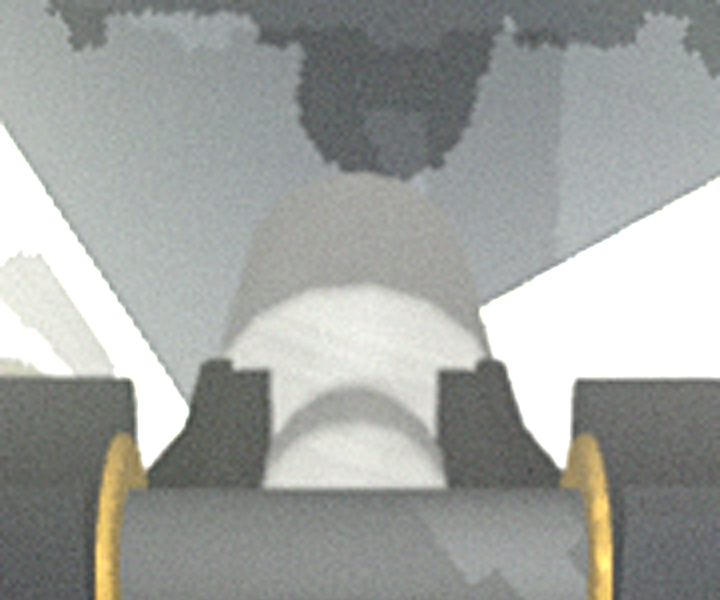

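The fingers hold the large weight by its knob. The gap is about 22 mm and the body rim lies just under the tips at (279,221). It hangs upright and clear of the pan, so I'll carry it gently.

Emit:
play_rows:
  offset:
    - [-1,1.2,0]
    - [-3,3.5,0]
    - [-6,7,0]
    - [-9,10.5,0]
    - [-11.5,13.4,0]
  roll: [0,0,0,0,0]
  gripper: [0.2,0.2,0.2,0.2,0.2]

```text
time: 5.5
eef_pos: [568.5, 47.2, 197.9]
orientation: [179.9, -0.1, -126.0]
contact_force: [-0.0, 0.5, -6.1]
finger_gap: 0.247
grip_force: 31.4
```

Emit:
play_rows:
  offset:
    - [-2.5,3,0]
    - [-5,5.8,0]
    - [-6.4,7.5,0]
    - [-6.9,8,0]
    - [-6.9,8,0]
  roll: [0,0,0,0,0]
  gripper: [0.2,0.2,0.2,0.2,0.2]

```text
time: 6.12
eef_pos: [545.6, 148.2, 198.5]
orientation: [180.0, -0.1, -126.0]
contact_force: [-0.2, -0.2, -6.1]
finger_gap: 0.252
grip_force: 31.6
```

Emit:
play_rows:
  offset:
    - [0,0,0]
    - [0,0,0]
    - [0,0,0]
  roll: [0,0,0]
  gripper: [0.2,0.2,0.2]

```text
time: 6.5
eef_pos: [546.3, 147.4, 199.0]
orientation: [180.0, -0.0, -126.1]
contact_force: [-0.9, -0.7, -6.4]
finger_gap: 0.257
grip_force: 31.6
```

```bash
python3 - <<'E'
from h import *
from plant import viewer
import pickle
go(546,148,200)
D={n:viewer.read_camera(n) for n in("wrist","scene","top")}
go(546,148,200)
pickle.dump(D,open("w3.pkl","wb"))
f=lambda im,x,y,w,h,k:cv2.resize(im[y:y+h,x:x+w],(w*k,h*k),interpolation=cv2.INTER_CUBIC)
a=D["wrist"]["img"][:300,60:460]; b=f(D["scene"]["img"],240,70,133,100,3); c=f(D["top"]["img"],100,190,133,100,3)
img=np.zeros((600,800,3),np.uint8); img[:300,:400]=a; img[300:,:399]=b; img[300:,401:]=c
img[:300,400:]=cv2.convertScaleAbs(f(D["wrist"]["img"],210,170,133,100,3),alpha=1.5).__getitem__((slice(0,300),slice(0,399))) if 0 else cv2.resize(D["wrist"]["img"][170:270,210:343],(400,300))
cv2.imwrite("pics/w3.png",img[:,:,::-1])
E
```

```text
t 6.5 pos [546.3 147.4 199. ] ori [ 180.    -0.  -126.1] F [-0.9 -0.7 -6.4] gap 0.257 grip 31.6
offset [-0.04  0.06 -0.1 ] roll -0.1 rows 0.0
t 6.65 pos [546.2 147.7 199.1] ori [-180.     0.  -126.1] F [-0.2  0.  -6.7] gap 0.25 grip 31.6
offset [-0.01  0.04 -0.09] roll -0.1 rows 0.0
```

View pics/w3.png

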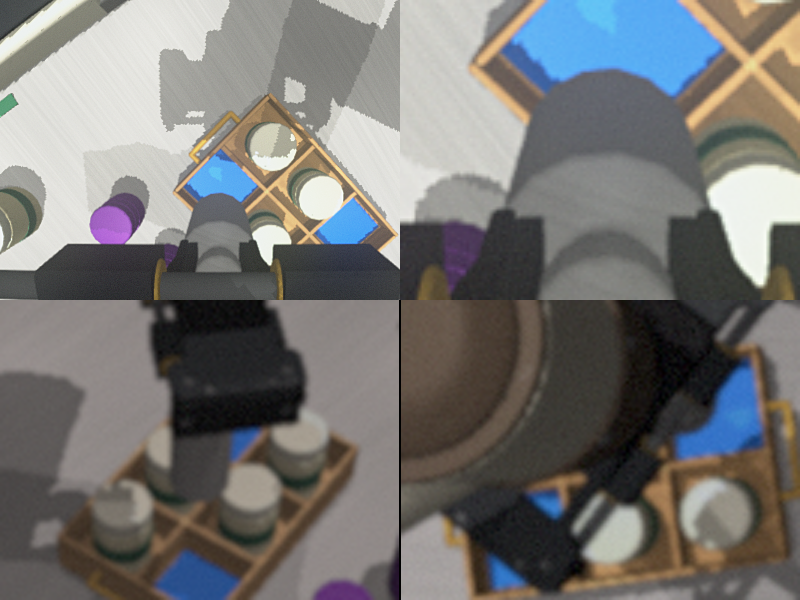

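The weight hangs upright over the cell; in the scene crop its underside is at (203,500). I'll fit its position from both views' outlines.

```bash
python3 - <<'E'
from h import *
from scipy.optimize import least_squares
import pickle
D=pickle.load(open("w3.pkl","rb"))
def pj(c,P):
    rr=R.from_euler("xyz",c["orientation"],degrees=True).inv()
    return cv2.projectPoints(np.array(P,float),rr.as_rotvec(),rr.apply(-np.array(c["origin"])),np.array(c["mtx"]),np.array(c["D"]))[0].reshape(-1,2)
a=np.linspace(0,2*np.pi,181); ci=np.c_[np.cos(a),np.sin(a),0*a]
W,S=D["wrist"],D["scene"]
def res(p,full=False):
    x,y,zb=p; o=np.array([x,y,zb])
    wb=pj(W,o+21*ci); wt=pj(W,o+[0,0,70]+21*ci); wk=pj(W,o+[0,0,96]+11.5*ci); sb=pj(S,o+21*ci)
    r=[wb[:,1].min()-193.3, wb[:,0].min()-(210+122/3.0075), wb[:,0].max()-(210+282/3.0075), wt[:,1].min()-(170+155/3.0075), wk[:,1].min()-(170+255/3.0075),
       sb[:,1].max()-136.5, sb[:,0].min()-297.7, sb[:,0].max()-316]
    return np.array(r)
f=least_squares(res,[546,148,120]); print(f.x.round(1),f.fun.round(1))
# rim corners of case & pad from wrist view, as check of the case pose
yaw=np.radians(8.96);C=np.array([500.7,211.7]);Rm=np.array([[np.cos(yaw),-np.sin(yaw)],[np.sin(yaw),np.cos(yaw)]])
for m in([72,-107],[-72,-107]): print("pred corner px (400x300 crop)",(pj(W,[[*(C+Rm@m),38]])[0]-[60,0]).round(1))
for q in((175,189),(268,95)): print("seen corner",plane(W,(q[0]+60,q[1]),38).round(1), "pred",[ (C+Rm@m).round(1) for m in([72,-107],[-72,-107])])
E
```

```text
[547.6 149.5 141.3] [-0.5 -0.6  1.3 -0.9  1.3  2.2 -1.   0.9]
pred corner px (400x300 crop) [168.7 189.4]
pred corner px (400x300 crop) [267.5  89. ]
seen corner [582.8 120.8  38. ] pred [array([588.5, 117.2]), array([446.2,  94.8])]
seen corner [449.   99.8  38. ] pred [array([588.5, 117.2]), array([446.2,  94.8])]
```

The fit puts the weight's underside about 57 mm below the TCP, so it is held as planned, and its axis is within 2 mm of the cell centre. Lowering.

Emit:
play_rows:
  offset:
    - [0,0,1.5]
    - [0,0,4]
    - [0,0,6.5]
    - [0,0,8.5]
    - [0,0,9.5]
  roll: [0,0,0,0,0]
  gripper: [0.2,0.2,0.2,0.2,0.2]

```text
time: 7.28
eef_pos: [545.0, 147.4, 101.9]
orientation: [179.9, -0.2, -126.1]
contact_force: [0.2, 0.1, -7.3]
finger_gap: 0.247
grip_force: 31.6
```

Emit:
play_rows:
  offset:
    - [0,0,0.6]
    - [0,0,1.2]
    - [0,0,1.6]
    - [0,0,2.0]
    - [0,0,2.0]
  roll: [0,0,0,0,0]
  gripper: [0.2,0.2,0.2,0.2,0.2]

```text
time: 7.9
eef_pos: [546.0, 147.9, 83.9]
orientation: [180.0, -0.0, -126.1]
contact_force: [-0.7, -0.3, -7.4]
finger_gap: 0.252
grip_force: 31.6
```

Emit:
play_rows:
  offset:
    - [0,0,0.2]
    - [0,0,0.4]
    - [0,0,0.6]
    - [0,0,0.8]
    - [0,0,0.8]
  roll: [0,0,0,0,0]
  gripper: [0.2,0.2,0.2,0.2,0.2]

```text
time: 8.52
eef_pos: [546.0, 147.8, 75.8]
orientation: [180.0, -0.0, -126.1]
contact_force: [-1.2, 1.0, -7.1]
finger_gap: 0.249
grip_force: 31.6
```

Emit:
play_rows:
  offset:
    - [0,0,0.3]
    - [0,0,0.6]
    - [0,0,0.9]
    - [0,0,1.2]
    - [0,0,1.2]
  roll: [0,0,0,0,0]
  gripper: [0.2,0.2,0.2,0.2,0.2]

```text
time: 9.15
eef_pos: [545.9, 147.8, 63.6]
orientation: [180.0, -0.0, -126.1]
contact_force: [0.1, -0.6, -7.0]
finger_gap: 0.248
grip_force: 31.6
```

Emit:
play_rows:
  offset:
    - [0,0,0.1]
    - [0,0,0.2]
    - [0,0,0.2]
  roll: [0,0,0]
  gripper: [0.2,0.2,0.2]

```text
time: 9.52
eef_pos: [546.1, 147.9, 62.0]
orientation: [180.0, -0.0, -126.1]
contact_force: [0.4, 0.0, -6.6]
finger_gap: 0.251
grip_force: 31.6
```

Emit:
play_rows:
  offset:
    - [0,0,0.1]
    - [0,0,0.2]
    - [0,0,0.2]
  roll: [0,0,0]
  gripper: [0.2,0.2,0.2]

```text
time: 9.9
eef_pos: [546.4, 148.0, 60.8]
orientation: [-180.0, 0.0, -126.1]
contact_force: [-1.6, -0.5, -1.9]
finger_gap: 0.249
grip_force: 32.3
```

Emit:
play_rows:
  offset:
    - [0,0,0.1]
    - [0,0,0.1]
  roll: [0,0]
  gripper: [0.2,0.2]

```text
time: 10.15
eef_pos: [546.7, 148.1, 60.7]
orientation: [-179.9, 0.1, -126.0]
contact_force: [-4.1, 0.0, 5.2]
finger_gap: 0.248
grip_force: 33.1
```

Contact came at TCP z ≈ 60.8, as expected. Releasing partly and rising.

Emit:
play_rows:
  offset:
    - [0,0,-0.1]
    - [0,0,-0.1]
    - [0,0,-0.1]
    - [0,0,-0.1]
    - [0,0,-0.1]
  roll: [0,0,0,0,0]
  gripper: [0.35,0.45,0.45,0.45,0.45]

```text
time: 10.78
eef_pos: [546.2, 148.0, 60.0]
orientation: [-180.0, -0.0, -126.1]
contact_force: [-0.5, -0.2, -0.3]
finger_gap: 0.45
grip_force: 0.0
```

Emit:
play_rows:
  offset:
    - [0,0,-1]
    - [0,0,-3]
    - [0,0,-7]
    - [0,0,-12]
    - [0,0,-18]
  roll: [0,0,0,0,0]
  gripper: [0.45,0.45,0.45,0.45,0.7]

```text
time: 11.4
eef_pos: [545.5, 147.6, 241.7]
orientation: [180.0, -0.1, -126.1]
contact_force: [1.2, 0.3, 0.2]
finger_gap: 0.502
grip_force: 0.0
```

```bash
python3 -c "
from h import *
go(565,-226,235)"
```

```text
t 11.4 pos [545.5 147.6 241.7] ori [ 1.800e+02 -1.000e-01 -1.261e+02] F [1.2 0.3 0.2] gap 0.502 grip 0.0
offset [ 29.05 -23.58   0.69] roll -0.1 rows 6.0
```

Emit:
play_rows:
  offset:
    - [3,-2.4,0]
    - [7.8,-6.3,0]
    - [12.6,-10.2,0]
    - [17.4,-14.1,0]
    - [22.2,-18,0]
  roll: [0,0,0,0,0]
  gripper: [0.8,1,1,1,1]

```text
time: 12.02
eef_pos: [560.8, -139.4, 241.2]
orientation: [-179.9, 0.0, -126.1]
contact_force: [0.6, 0.1, 0.4]
finger_gap: 0.978
grip_force: 0.0
```

Emit:
play_rows:
  offset:
    - [4.5,-3.7,0]
    - [6.3,-5.2,0]
    - [6.8,-5.6,0]
    - [6.8,-5.6,0]
  roll: [0,0,0,0]
  gripper: [1,1,1,1]

```text
time: 12.52
eef_pos: [566.0, -225.2, 240.3]
orientation: [-180.0, 0.0, -126.1]
contact_force: [0.1, 0.1, 0.5]
finger_gap: 0.995
grip_force: 0.0
```

```bash
python3 - <<'E'
from h import *
from plant import viewer
import pickle
c=viewer.read_camera("wrist"); pickle.dump(c,open("w4.pkl","wb"))
cv2.imwrite("pics/w4.png",c["img"][:,:,::-1])
go(565,-226,125)
rr=R.from_euler("xyz",c["orientation"],degrees=True).inv()
for p in([565,-226,164],[565,-226,138]):
    print(cv2.projectPoints(np.array([p],float),rr.as_rotvec(),rr.apply(-np.array(c["origin"])),np.array(c["mtx"]),np.array(c["D"]))[0].ravel())
E
```

```text
t 12.57 pos [ 566.1 -224.7  240.4] ori [-180.    0. -126.] F [ 0.2 -1.2  0.2] gap 0.998 grip 0.0
offset [1.700e-01 1.000e-02 1.154e+01] roll -0.0 rows 1.8
[277.68171897 208.55012666]
[277.70773276 200.90863455]
```

View pics/w4.png

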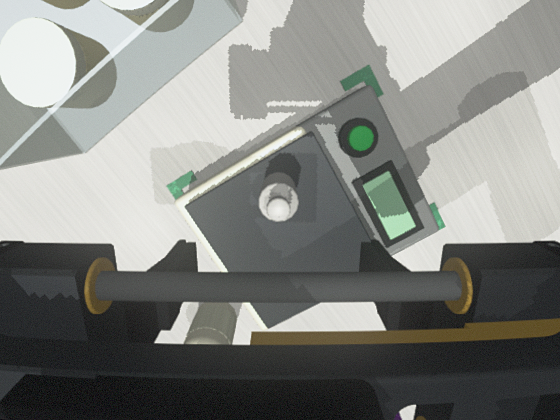

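The small knob is at (278,208), as predicted. The key is at (361,138).

Emit:
play_rows:
  offset:
    - [0.1,0,2]
    - [0.1,0,5]
    - [0.1,0,8]
    - [0.1,0,10]
    - [0.1,0,11.3]
  roll: [0,0,0,0,0]
  gripper: [1,1,1,1,1]

```text
time: 13.2
eef_pos: [565.4, -224.9, 126.4]
orientation: [180.0, -0.0, -126.0]
contact_force: [0.2, 0.3, 0.2]
finger_gap: 0.999
grip_force: 0.0
```

Emit:
play_rows:
  offset:
    - [0,0,0]
    - [0,0,0]
    - [0,0,0]
    - [0,0,0]
    - [0,0,0]
  roll: [0,0,0,0,0]
  gripper: [0.8,0.6,0.4,0.3,0.2]

```text
time: 13.82
eef_pos: [565.5, -226.3, 127.3]
orientation: [-180.0, 0.0, -126.1]
contact_force: [-0.7, -0.8, 0.4]
finger_gap: 0.522
grip_force: 0.0
```

Emit:
play_rows:
  offset:
    - [0,0,0]
    - [0,0,0]
    - [0,0,0]
    - [0,0,0]
    - [0,0,0]
  roll: [0,0,0,0,0]
  gripper: [0.1,0.1,0.1,0.1,0.1]

```text
time: 14.45
eef_pos: [565.4, -226.2, 127.0]
orientation: [180.0, -0.0, -126.1]
contact_force: [-0.2, 0.4, 0.3]
finger_gap: 0.211
grip_force: 30.0
```

Emit:
play_rows:
  offset:
    - [0,0,-0.7]
    - [0,0,-2]
    - [0,0,-4]
    - [0,0,-6.5]
    - [0,0,-9]
  roll: [0,0,0,0,0]
  gripper: [0.1,0.1,0.1,0.1,0.1]

```text
time: 15.08
eef_pos: [565.3, -226.1, 218.1]
orientation: [180.0, 0.0, -126.1]
contact_force: [-0.3, 0.5, -4.6]
finger_gap: 0.21
grip_force: 30.0
```

```bash
python3 -c "
from h import *
go(455.2,275.4,217)"
```

```text
t 15.07 pos [ 565.3 -226.1  218.1] ori [ 180.     0.  -126.1] F [-0.3  0.5 -4.6] gap 0.21 grip 30.0
offset [-34.04  38.44   0.13] roll -0.1 rows 8.2
```

Emit:
play_rows:
  offset:
    - [-1,1.1,0]
    - [-3,3.4,0]
    - [-6,6.8,0]
    - [-9,10.2,0]
    - [-12,13.6,0]
  roll: [0,0,0,0,0]
  gripper: [0.1,0.1,0.1,0.1,0.1]

```text
time: 15.7
eef_pos: [524.3, -47.1, 215.6]
orientation: [179.9, -0.1, -126.1]
contact_force: [0.5, -0.0, -4.4]
finger_gap: 0.207
grip_force: 30.0
```

Emit:
play_rows:
  offset:
    - [-3,3.4,0]
    - [-6,6.8,0]
    - [-9,10.2,0]
    - [-12,13.6,0]
    - [-15,17,0]
  roll: [0,0,0,0,0]
  gripper: [0.1,0.1,0.1,0.1,0.1]

```text
time: 16.32
eef_pos: [475.0, 173.6, 215.8]
orientation: [179.9, -0.1, -126.1]
contact_force: [1.5, -0.6, -4.9]
finger_gap: 0.201
grip_force: 30.0
```

Emit:
play_rows:
  offset:
    - [-3,3.4,0]
    - [-5,5.6,0]
    - [-6.5,7.3,0]
    - [-7,7.8,0]
    - [-7,7.8,0]
  roll: [0,0,0,0,0]
  gripper: [0.1,0.1,0.1,0.1,0.1]

```text
time: 16.95
eef_pos: [455.1, 274.5, 216.7]
orientation: [180.0, -0.1, -126.1]
contact_force: [-0.2, -0.1, -4.7]
finger_gap: 0.205
grip_force: 30.0
```

```bash
python3 -c "
from h import *
go(455.2,275.4,95)"
```

```text
t 16.95 pos [455.1 274.5 216.7] ori [ 1.800e+02 -1.000e-01 -1.261e+02] F [-0.2 -0.1 -4.7] gap 0.205 grip 30.0
offset [-0.09  0.04 12.17] roll -0.1 rows 1.9
```

Emit:
play_rows:
  offset:
    - [0,0,2]
    - [0,0,5]
    - [0,0,8.5]
    - [0,0,11.5]
    - [0,0,12.5]
  roll: [0,0,0,0,0]
  gripper: [0.1,0.1,0.1,0.1,0.1]

```text
time: 17.58
eef_pos: [454.7, 272.6, 90.4]
orientation: [180.0, -0.3, -126.2]
contact_force: [-1.3, -1.1, -4.5]
finger_gap: 0.209
grip_force: 30.0
```

Emit:
play_rows:
  offset:
    - [0,0,1]
    - [0,0,1.8]
    - [0,0,2.5]
    - [0,0,3]
    - [0,0,3]
  roll: [0,0,0,0,0]
  gripper: [0.1,0.1,0.1,0.1,0.1]

```text
time: 18.2
eef_pos: [455.3, 274.6, 61.8]
orientation: [180.0, -0.0, -126.1]
contact_force: [0.7, -0.4, -5.4]
finger_gap: 0.212
grip_force: 30.0
```

Emit:
play_rows:
  offset:
    - [0,0,0.2]
    - [0,0,0.3]
    - [0,0,0.4]
    - [0,0,0.4]
  roll: [0,0,0,0]
  gripper: [0.1,0.1,0.1,0.1]

```text
time: 18.7
eef_pos: [455.4, 274.7, 58.0]
orientation: [-180.0, -0.0, -126.1]
contact_force: [0.3, 0.0, -4.9]
finger_gap: 0.21
grip_force: 30.0
```

Emit:
play_rows:
  offset:
    - [0,0,0.1]
    - [0,0,0.1]
  roll: [0,0]
  gripper: [0.1,0.1]

```text
time: 18.95
eef_pos: [455.4, 274.7, 57.1]
orientation: [-180.0, 0.0, -126.1]
contact_force: [-0.5, 0.8, -4.8]
finger_gap: 0.208
grip_force: 30.0
```

Emit:
play_rows:
  offset:
    - [0,0,0.1]
    - [0,0,0.1]
  roll: [0,0]
  gripper: [0.1,0.1]

```text
time: 19.2
eef_pos: [455.9, 275.1, 57.0]
orientation: [-180.0, 0.1, -126.1]
contact_force: [-0.6, -1.2, 3.0]
finger_gap: 0.2
grip_force: 30.0
```

Contact at 57.0, as expected. Releasing.

Emit:
play_rows:
  offset:
    - [0,0,-0.05]
    - [0,0,-0.05]
    - [0,0,-0.05]
    - [0,0,-0.05]
    - [0,0,-0.05]
  roll: [0,0,0,0,0]
  gripper: [0.3,0.4,0.42,0.42,0.42]

```text
time: 19.82
eef_pos: [455.5, 274.7, 56.5]
orientation: [-180.0, -0.0, -126.1]
contact_force: [-0.6, 0.4, -0.1]
finger_gap: 0.416
grip_force: 0.0
```

Emit:
play_rows:
  offset:
    - [0,0,-1]
    - [0,0,-3]
    - [0,0,-7]
    - [0,0,-12]
    - [0,0,-18]
  roll: [0,0,0,0,0]
  gripper: [0.42,0.42,0.42,0.42,0.42]

```text
time: 20.45
eef_pos: [454.9, 274.2, 238.3]
orientation: [180.0, -0.1, -126.1]
contact_force: [-0.3, 0.7, -0.9]
finger_gap: 0.419
grip_force: 0.0
```

```bash
python3 - <<'E'
from h import *
import pickle
d=pickle.load(open("cams.pkl","rb"));w=pickle.load(open("w1.pkl","rb"));w4=pickle.load(open("w4.pkl","rb"))
print(tri((d["top"],(390.1,270.6)),(d["scene"],(151.3,233.7)),(w,(346,35)),(w4,(361.5,138))))
go(464,-214.5,180)
E
```

```text
(array([ 462.87124027, -214.48060342,   62.78070983]), np.float64(1.3887487413733604))
t 20.45 pos [454.9 274.2 238.3] ori [ 1.800e+02 -1.000e-01 -1.261e+02] F [-0.3  0.7 -0.9] gap 0.419 grip 0.0
offset [ 38.95 -29.52   5.87] roll -0.1 rows 7.9
```

Emit:
play_rows:
  offset:
    - [3,-2.3,0]
    - [7.8,-5.9,0]
    - [12.6,-9.5,0]
    - [17.4,-13.1,0]
    - [22.2,-16.7,0]
  roll: [0,0,0,0,0]
  gripper: [0.3,0.2,0.1,0,0]

```text
time: 21.08
eef_pos: [459.3, -4.9, 237.6]
orientation: [-179.9, 0.1, -126.0]
contact_force: [0.3, -0.2, -0.7]
finger_gap: 0.023
grip_force: 0.0
```

Emit:
play_rows:
  offset:
    - [4.8,-3.6,0]
    - [9.6,-7.2,0]
    - [14,-10.6,1]
    - [16.7,-12.8,3]
    - [16.7,-12.8,5.8]
  roll: [0,0,0,0,0]
  gripper: [0,0,0,0,0]

```text
time: 21.7
eef_pos: [465.1, -215.8, 179.0]
orientation: [-179.9, 0.0, -126.3]
contact_force: [0.4, 0.7, -0.1]
finger_gap: 0.005
grip_force: 0.0
```

Emit:
play_rows:
  offset:
    - [0,0,2]
    - [0,0,4]
    - [0,0,6]
    - [0,0,8]
    - [0,0,8]
  roll: [0,0,0,0,0]
  gripper: [0,0,0,0,0]

```text
time: 22.32
eef_pos: [463.7, -213.3, 97.9]
orientation: [179.9, -0.1, -126.1]
contact_force: [1.3, -1.0, 1.1]
finger_gap: 0.005
grip_force: 0.0
```

```bash
python3 - <<'E'
from h import *
from plant import viewer
go(463.5,-214.5,80)
c=viewer.read_camera("wrist");s=viewer.read_camera("scene");t=viewer.read_camera("top")
f=lambda im,x,y,w,h:cv2.resize(im[y:y+h,x:x+w],(400,300),interpolation=cv2.INTER_CUBIC)
img=np.vstack([np.hstack([f(c["img"],120,90,320,240),f(s["img"],100,170,160,120)]),np.hstack([f(s["img"],240,70,140,105),f(t["img"],110,195,140,105)])])
cv2.imwrite("pics/w5.png",img[:,:,::-1])
E
```

```text
t 22.32 pos [ 463.7 -213.3   97.9] ori [ 1.799e+02 -1.000e-01 -1.261e+02] F [ 1.3 -1.   1.1] gap 0.005 grip 0.0
offset [ 0.11 -0.06  1.79] roll -0.1 rows 0.3
```

View pics/w5.png

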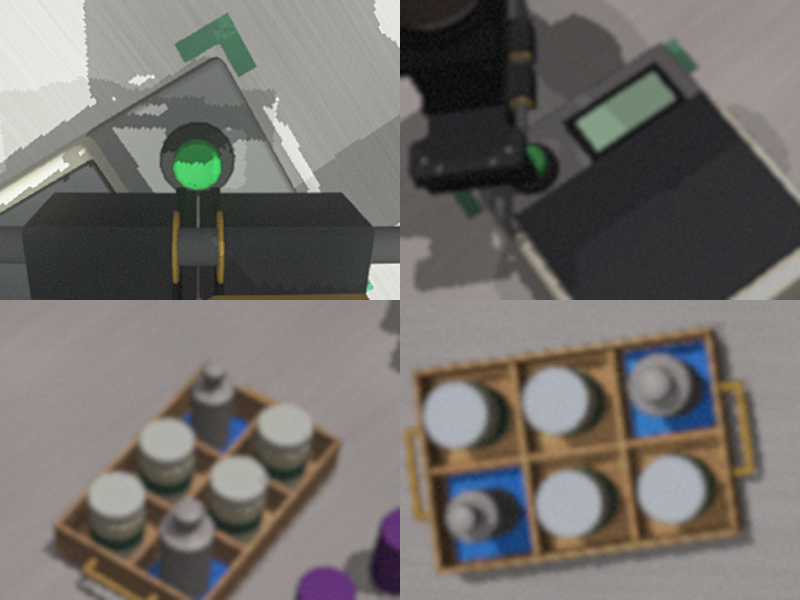

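The case views show both weights upright on their pads with the canisters in place, and the pan is clear. The key lies straight under the tips at (197,163), so I'll press it slowly, watching the force.

Emit:
play_rows:
  offset:
    - [0,0,0.5]
    - [0,0,1]
    - [0,0,1.5]
    - [0,0,1.8]
    - [0,0,1.8]
  roll: [0,0,0,0,0]
  gripper: [0,0,0,0,0]

```text
time: 23.1
eef_pos: [464.5, -213.4, 80.2]
orientation: [180.0, -0.0, -126.1]
contact_force: [0.0, 0.2, 0.1]
finger_gap: 0.001
grip_force: 0.0
```

Emit:
play_rows:
  offset:
    - [0,0,0.2]
    - [0,0,0.4]
    - [0,0,0.6]
    - [0,0,0.6]
  roll: [0,0,0,0]
  gripper: [0,0,0,0]

```text
time: 23.6
eef_pos: [464.5, -213.4, 74.4]
orientation: [180.0, -0.0, -126.1]
contact_force: [-0.8, 0.3, -0.4]
finger_gap: 0.012
grip_force: 0.0
```

Emit:
play_rows:
  offset:
    - [0,0,0.2]
    - [0,0,0.4]
    - [0,0,0.4]
  roll: [0,0,0]
  gripper: [0,0,0]

```text
time: 23.98
eef_pos: [464.5, -213.4, 70.3]
orientation: [180.0, -0.0, -126.1]
contact_force: [-0.6, -0.9, 0.4]
finger_gap: 0.006
grip_force: 0.0
```

Emit:
play_rows:
  offset:
    - [0,0,0.2]
    - [0,0,0.4]
    - [0,0,0.4]
  roll: [0,0,0]
  gripper: [0,0,0]

```text
time: 24.35
eef_pos: [464.5, -213.4, 66.3]
orientation: [180.0, -0.0, -126.1]
contact_force: [-0.8, 0.2, 0.2]
finger_gap: 0.005
grip_force: 0.0
```

Emit:
play_rows:
  offset:
    - [0,0,0.2]
    - [0,0,0.4]
    - [0,0,0.4]
  roll: [0,0,0]
  gripper: [0,0,0]

```text
time: 24.72
eef_pos: [464.5, -213.4, 62.4]
orientation: [180.0, -0.0, -126.1]
contact_force: [-1.3, 0.0, -0.3]
finger_gap: 0.009
grip_force: 0.0
```

Emit:
play_rows:
  offset:
    - [0,0,0.2]
    - [0,0,0.4]
    - [0,0,0.6]
    - [0,0,0.6]
  roll: [0,0,0,0]
  gripper: [0,0,0,0]

```text
time: 25.22
eef_pos: [464.5, -213.4, 56.3]
orientation: [180.0, -0.0, -126.1]
contact_force: [-0.3, 0.1, -0.4]
finger_gap: 0.006
grip_force: 0.0
```

Emit:
play_rows:
  offset:
    - [0,0,0.2]
    - [0,0,0.4]
    - [0,0,0.4]
  roll: [0,0,0]
  gripper: [0,0,0]

```text
time: 25.6
eef_pos: [464.5, -213.4, 52.3]
orientation: [180.0, -0.0, -126.1]
contact_force: [-0.2, -0.4, 0.2]
finger_gap: 0.006
grip_force: 0.0
```

Emit:
play_rows:
  offset:
    - [0,0,0.2]
    - [0,0,0.4]
    - [0,0,0.4]
  roll: [0,0,0]
  gripper: [0,0,0]

```text
time: 25.98
eef_pos: [464.5, -213.4, 48.3]
orientation: [180.0, -0.0, -126.1]
contact_force: [-0.2, -0.1, 0.1]
finger_gap: 0.008
grip_force: 0.0
```

Emit:
play_rows:
  offset:
    - [0,0,0.15]
    - [0,0,0.3]
    - [0,0,0.3]
  roll: [0,0,0]
  gripper: [0,0,0]

```text
time: 26.35
eef_pos: [464.6, -213.4, 45.4]
orientation: [180.0, -0.0, -126.1]
contact_force: [-0.2, 0.0, 0.0]
finger_gap: 0.008
grip_force: 0.0
```

```bash
python3 - <<'E'
from h import *
from plant import viewer
import pickle
c=viewer.read_camera("wrist"); m=c["img"]
h=cv2.cvtColor(m,cv2.COLOR_RGB2HSV); g=cv2.inRange(h,(50,120,60),(75,255,255)); k,_,st,ce=cv2.connectedComponentsWithStats(g)
for i in range(1,k):
    if st[i,4]>100: print("green",st[i],ce[i].round(0))
rr=R.from_euler("xyz",c["orientation"],degrees=True).inv()
a=np.linspace(0,2*np.pi,24,endpoint=False)
q=cv2.projectPoints(np.c_[463.2+14*np.cos(a),-214.5+14*np.sin(a),63+0*a],rr.as_rotvec(),rr.apply(-np.array(c["origin"])),np.array(c["mtx"]),np.array(c["D"]))[0].reshape(-1,2)
print("key pred bbox",q.min(0),q.max(0))
# dark/light profile down the fingers column
for col in (262,270,277,285,293): print(col,[int(v) for v in m[180:300:6,col].mean(1)])
E
```

```text
green [256 223  47  22 660] [279. 234.]
key pred bbox [252.01323941 228.76038634] [303.65652923 276.66390271]
262 [109, 91, 90, 88, 89, 35, 40, 45, 40, 61, 44, 34, 30, 29, 70, 79, 68, 69, 72, 74]
270 [107, 89, 91, 90, 89, 42, 35, 42, 53, 71, 70, 37, 37, 32, 28, 34, 60, 69, 73, 74]
277 [90, 87, 89, 88, 72, 49, 43, 42, 62, 70, 73, 43, 46, 46, 47, 44, 59, 70, 75, 74]
285 [110, 89, 90, 90, 85, 42, 49, 44, 59, 71, 69, 39, 36, 31, 32, 34, 61, 72, 74, 72]
293 [106, 93, 94, 88, 88, 36, 39, 47, 50, 70, 38, 40, 37, 26, 60, 61, 63, 70, 72, 76]
```

Emit:
play_rows:
  offset:
    - [0,0,0.1]
    - [0,0,0.2]
    - [0,0,0.2]
  roll: [0,0,0]
  gripper: [0,0,0]

```text
time: 26.78
eef_pos: [464.7, -213.4, 43.7]
orientation: [-180.0, -0.0, -126.1]
contact_force: [-0.4, -0.1, 1.9]
finger_gap: 0.008
grip_force: 0.7
```

Emit:
play_rows:
  offset:
    - [0,0,0.1]
    - [0,0,0.2]
    - [0,0,0.2]
  roll: [0,0,0]
  gripper: [0,0,0]

```text
time: 27.15
eef_pos: [464.7, -213.4, 41.6]
orientation: [-180.0, -0.0, -126.1]
contact_force: [0.5, 0.2, 2.0]
finger_gap: 0.005
grip_force: 1.3
```

Emit:
play_rows:
  offset:
    - [0,0,0.1]
    - [0,0,0.2]
    - [0,0,0.2]
  roll: [0,0,0]
  gripper: [0,0,0]

```text
time: 27.52
eef_pos: [464.7, -213.4, 39.6]
orientation: [-180.0, 0.0, -126.1]
contact_force: [-0.8, 0.7, 3.4]
finger_gap: 0.002
grip_force: 1.9
```

Contact at about 44.5, and the spring force is rising. I'll go on to full travel.

Emit:
play_rows:
  offset:
    - [0,0,0.1]
    - [0,0,0.15]
    - [0,0,0.15]
  roll: [0,0,0]
  gripper: [0,0,0]

```text
time: 27.9
eef_pos: [464.8, -213.4, 38.1]
orientation: [-180.0, 0.0, -126.1]
contact_force: [-1.4, 0.7, 4.1]
finger_gap: 0.01
grip_force: 2.3
```

Emit:
play_rows:
  offset:
    - [0,0,0.1]
    - [0,0,0.1]
  roll: [0,0]
  gripper: [0,0]

```text
time: 28.15
eef_pos: [464.8, -213.4, 37.9]
orientation: [-180.0, -0.0, -126.1]
contact_force: [-1.7, 2.5, 10.1]
finger_gap: 0.003
grip_force: 4.8
```

The key has hit its stop: force is up to 10 N with no further travel. Letting go and rising.

Emit:
play_rows:
  offset:
    - [0,0,-0.5]
    - [0,0,-1.5]
    - [0,0,-4]
    - [0,0,-9]
    - [0,0,-14]
  roll: [0,0,0,0,0]
  gripper: [0,0,0,0,0]

```text
time: 28.78
eef_pos: [464.1, -213.3, 178.1]
orientation: [179.9, -0.0, -126.1]
contact_force: [1.4, 1.3, 0.1]
finger_gap: 0.004
grip_force: 0.0
```

Emit:
play_rows:
  offset:
    - [0,0,0]
    - [0,0,0]
    - [0,0,0]
  roll: [0,0,0]
  gripper: [0,0,0]

```text
time: 29.15
eef_pos: [463.6, -213.2, 175.5]
orientation: [179.8, -0.1, -126.1]
contact_force: [0.2, 0.2, -0.2]
finger_gap: 0.005
grip_force: 0.0
```

```bash
python3 - <<'E'
from h import *
from plant import viewer, order, monitor
import pickle
T=viewer.read_camera("top")["img"].astype(int); d=pickle.load(open("cams.pkl","rb"))["top"]["img"].astype(int)
for n,(x,y) in dict(can1=(131,236),can2=(167,231),can3=(172,266),can4=(206,261),spare=(266,114),bottle=(342,110)).items():
    print(n,np.abs(T-d)[y-14:y+14,x-14:x+14].mean().round(1))
s=monitor.get_state(); print(s["time"],s["eef_pos"],s["contact_force"].round(1))
print(order.sign_off())
E
```

```text
can1 2.5
can2 2.5
can3 2.6
can4 2.5
spare 2.6
bottle 2.4
29.2 [ 463.74365566 -213.21767053  175.51800349] [ 0.2  0.5 -0.1]
the job is handed in; nothing more can be done
None
```

The job is handed in at 29 s: both weights stand upright on their blue pads, the zero key was pressed to its stop and let go, and the canisters and bottle have not moved; the fingertips sat about 30 mm further back than stated, so the weights were held by their knobs.

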